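Snug the adjustable wrench and tighten the dosing pump's gland nut

ROBOT

A 6-joint arm with a two-finger parallel gripper is mounted at the origin on the work surface. World frame = base frame: x ahead of the robot, y to its left, z up, the work surface at z = 0. Lengths are in m, angles in rad, forces in N, time in s.
With the tool pointing down it reaches from about 0.275 to 0.825 m from the base axis. Payload 4.9 kg.
Tool frame: the origin (TCP) lies midway between the tips of the shut fingers; the grasp point (between the pads) lies 19 mm behind it (bot.grip_depth is the distance from the TCP to the grasp point, in m); y points along the fingers, x is the direction in which the jaws open and shut, and the axes are right-handed (so a half turn about y gives the same grasp; the last joint's range is limited). The gripper opens to 85 mm and grips with 20 to 120 N. Pads are 22 mm wide; open, the fingers measure 114 mm over their backs; the gripper's body (76 mm by 85 mm) begins 54 mm behind the grasp point. The pads swing forward as they close: fully open they stand 13 mm farther back than shut.
Start: joints at [-1.457, 0.326, -0.193, 1.052, 0, 1.437], TCP at [0.135, -0.533, 0.231] pointing down, gripper open.
Joint ranges: [-2.65, 2.65], [-0.97, 1.79], [-1.3, 1.35], [-1.93, 2.1], [-1.47, 1.37], [-3.14, 3.14]. Speed limits (rad/s): [2.57, 2.57, 3.14, 3.14, 3.14, 3.14].

INTERFACE

Orientations are given as a unit quaternion [w, x, y, z].
In Python, from cell import bot gives the robot as it stands. Calls block until the motion is done:
- bot.move_pose(position, orientation): joint-space move of the TCP to a pose.
- bot.move_linear(position, speed=0.15, rotation=None, until_force=None): straight line of the TCP; rotation=None keeps the orientation; speed is the mean speed in m/s. With until_force (N) it stops when the force on the tool has changed by that much, and returns True; else False.
- bot.goto_joints(angles): joint-space move.
- bot.set_gripper(opening, grasp_force=None): opening from 0.0 (shut) to 1.0 (fully open); grasp_force is the grip in N (None keeps the last); returns when the fingers have stopped.
- bot.wait(seconds).
- bot.solve_ik(position, orientation): joint angles nearest the present ones, or None.
- bot.camera(name): name is "scene" or "top" or "wrist"; returns the picture (480x640x3 uint8, red, green, blue); there is no depth.
- bot.calibration(name): a dict with "mtx" (3x3 intrinsics, pixels), "extrinsics" (4x4, takes a point from world to camera coordinates); the wrist camera has in their place "hand_eye" (4x4, takes a point from camera to tool coordinates, whose origin is the TCP and whose axes are the tool frame's). Camera axes: x right, y down, z forward; pixel columns grow to the right and rows downward; lengths in m; the calibration is good to about 2 mm. A picture is of the moment at which its call begins: read the wrist's pose just before it. calibration takes no time and is no camera call.
A pose or a line that the arm cannot do raises bot.PlanningError and nothing moves.
- bot.close_job(): hands the job in, once; it reports no verdict.
Trained networks look in the newest picture that a camera, given by its name, has taken for a name from the list of things; names that differ only in an ending like _2 or _b are one class to them, and where a whole thing is asked for, a point or a joint stands for the part that bears it (a point fixed in the world has none). Each returns a list of dicts, best first, with "confidence" (0 to 1); they miss things now and then, are a little off and sometimes report something else, mostly with a low value. They report only what shows in the picture. A call takes as long as a camera call.
- bot.search_frame(camera, thing): "bbox" ([left, top, width, height] in pixels, round what is visible of it).
Readings, each from a call of its own:
- bot.read_clock(): time.
- bot.read_joint_positions(): joint angles.
- bot.read_joint_vel(): joint speeds.
- bot.read_joint_efforts(): joint torques, N m.
- bot.read_position(): TCP position.
- bot.read_tool_rot(): TCP orientation.
- bot.read_ft_force(): force on the tool from outside, world axes, zero at the start.
- bot.read_moment(): the same for the moment, N m.
- bot.read_gripper_width(): opening from 0.0 (shut) to 1.0 (fully open).
Only numpy, scipy, OpenCV 4.12 (cv2) and the standard library are available. Lean on these libraries where they do the work, as an engineer would, in place of code of your own. Each camera call takes 0.05 s, during which the arm holds its last target.

TASK

Two dosing pumps stand on the lab bench, each with an adjustable wrench kept on its gland nut; the one whose handle still stands level has its jaw open. Roll that wrench's knurled worm clockwise (seen from above) until the jaw is snug on the nut, leaving the handle level meanwhile, and then tighten the nut by pushing the handle down to its stop post. Then let go.

Things in the scene. Friction and masses are not known exactly. Their poses are not given: they have to be found in the camera images.
- roller (a point): Centre of the open wrench's worm: upright knurled steel roller, 30 mm wide, 30 mm tall, 181 mm over the bench. Frame: x along the level wrench from handle to jaws, y across, z up. Shank below is 14 mm thick, its top 20 mm under this point; jaw 40 mm ahead (+x), rubber grip 30 mm behind, top 21 mm lower. Pinch it from above, fingers on its y sides; pump (ahead, +y side) and open jaw end below its top.
- worm (a joint): Turn (rad) of the roller about its upright axis, counter-clockwise from above; 0.8 to 1.1 at the start, about 0 with the jaw on the nut, so one clockwise twist closes it. It lowers the jaw 9 mm per rad, takes about 0.17 N m (pinch with 25 N) and stays where left; once the jaw is snug it stops and a pinch slips round it.
- handle (a point): Where to push: top of the handle's black rubber grip (120 long, 22 wide, 20 mm high), 35 mm from its free end, 115 mm behind (-x) the roller, 160 mm over the bench at the start; frame as the roller's. It swings down about the nut's axis (190 mm ahead, 10 mm lower), needs under 6 N straight down, stays where left and meets the stop at 0.40 rad, this point 75 mm lower.
- jaw (a joint): Opening of the wrench's upper jaw: its distance (m) above the nut's upper flat; 0 when it rests on the nut, 0.007 to 0.010 at the start. Driven by the worm only.
- nut (a joint): Angle (rad) by which the brass hexagon gland nut (30 mm across flats, its axis level, across the wrench) has been turned in the tightening sense; 0 at the start. Only the snug jaw turns it, by about 0.40 rad at the handle's stop; under a loose jaw the wrench just swings round the nut.

How it is judged:
On the way, in this order (a step that is already met when the one before it is completed fails the run):
1. the jaw is snug on the nut (within 1.5 mm) while the handle is still level (value of joint jaw below 0.0015 m and distance of handle from where it was at the start of the episode below 0.025 m), for 0.2 s.
2. the nut is turned by the wrench, at least 0.2 rad (value of joint nut above 0.2 rad), for 0.1 s.
At the end, for the whole second after the job is handed in: The nut is turned at least 0.20 rad, the handle is down (its push point at least 60 mm from where it began; the stop is at about 75 mm), the jaw is still within 3 mm of the nut's flat and all is at rest (value of joint nut above 0.2 rad and value of joint jaw below 0.003 m and distance of handle from where it was at the start of the episode above 0.06 m and velocity of joint nut below 0.05 rad/s); the robot touches nothing.
It fails at once if the handle is pushed down or lifted (its push point moved over 30 mm) with the jaw still more than 3 mm off the nut (value of joint jaw above 0.003 m and distance of handle from where it was at the start of the episode above 0.03 m).
It also fails if it takes over 48 s, if anything falls off the work surface, if the arm or the gripper's body presses on something with over 40 N, if the wrist force passes 120 N, or if a joint passes its speed limit or range.

## Working session

There is one attempt and no reset: what is moved stays moved. The work goes in short steps, each a Python script; the robot and the scene stay as the last script left them, time stands still between calls to the robot, and variables do not carry over. Pictures are saved under pics/ and viewed, and the job is handed in when it is done.

```bash
mkdir -p pics; ls; python3 - <<'E'
from cell import bot
import cv2
for n in ["scene","top","wrist"]:
    im=bot.camera(n); cv2.imwrite(f"pics/a_{n}.png",im[:,:,::-1])
    for t in ["roller","handle","jaw","nut"]:
        print(n,t,[(r["bbox"],round(r["confidence"],2)) for r in bot.search_frame(n,t)][:4])
print(bot.read_clock(),bot.read_position(),bot.read_tool_rot())
for n in ["scene","top"]: print(bot.calibration(n))
print(bot.calibration("wrist"), bot.grip_depth)
E
```

```text
pics
scene roller [([491.8, 248.7, 32.6, 110.1], 0.84)]
scene handle [([490.9, 246.6, 31.2, 113.8], 0.87), ([500.3, 278.6, 28.4, 25.9], 0.58)]
scene jaw [([505.2, 305.7, 11.2, 28.8], 0.74)]
scene nut [([494.8, 324.3, 16.6, 23.9], 0.87), ([499.9, 278.4, 26.9, 26.6], 0.57)]
top roller [([142.3, 173.0, 41.0, 131.5], 0.87)]
top handle []
top jaw [([168.0, 173.2, 9.2, 32.1], 0.67)]
top nut [([175.1, 179.8, 10.3, 15.9], 0.45)]
wrist roller []
wrist handle []
wrist jaw []
wrist nut []
0.75 [ 0.13490145 -0.5332167   0.231298  ] [-0.55795077  0.55797535 -0.43436672  0.43437311]
{'mtx': array([[494.45288645,   0.        , 310.37512708],
       [  0.        , 494.45288645, 242.61326694],
       [  0.        ,   0.        ,   1.        ]]), 'extrinsics': array([[-0.19301285,  0.98112112,  0.01214038,  0.14872984],
       [ 0.56565233,  0.121372  , -0.8156631 , -0.14905218],
       [-0.80173779, -0.15056622, -0.5783998 ,  1.39761244],
       [ 0.        ,  0.        ,  0.        ,  1.        ]])}
{'mtx': array([[562.68128724,   0.        , 323.15604616],
       [  0.        , 562.68128724, 235.07982589],
       [  0.        ,   0.        ,   1.        ]]), 'extrinsics': array([[ 0.0111299 , -0.99985892, -0.01258011, -0.01943379],
       [-0.98806269, -0.00906368, -0.15378547,  0.59126928],
       [ 0.15364975,  0.01414155, -0.98802418,  1.1297557 ],
       [ 0.        ,  0.        ,  0.        ,  1.        ]])}
{'mtx': array([[417.07421518,   0.        , 319.59848312],
       [  0.        , 417.07421518, 235.03486201],
       [  0.        ,   0.        ,   1.        ]]), 'hand_eye': array([[ 9.99999706e-01,  6.41399975e-04,  4.21095420e-04,
         8.13598737e-04],
       [-2.41246219e-04, -2.58148358e-01,  9.66105257e-01,
        -1.41958879e-01],
       [ 7.28364979e-04, -9.66105074e-01, -2.58148128e-01,
         6.51067530e-02],
       [ 0.00000000e+00,  0.00000000e+00,  0.00000000e+00,
         1.00000000e+00]])} 0.0187
```

View pics/a_scene.png

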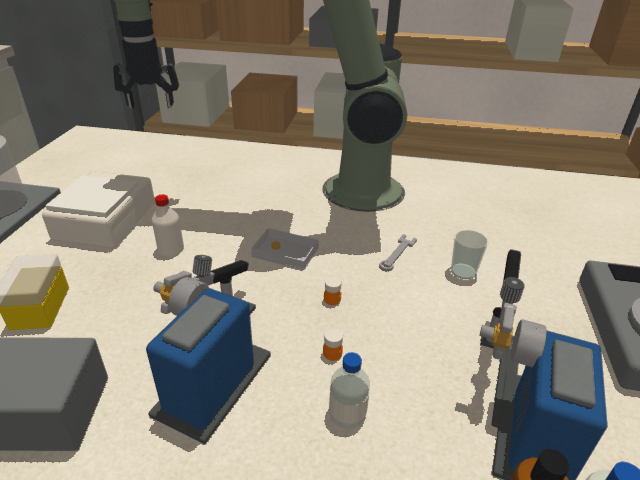

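View pics/a_top.png

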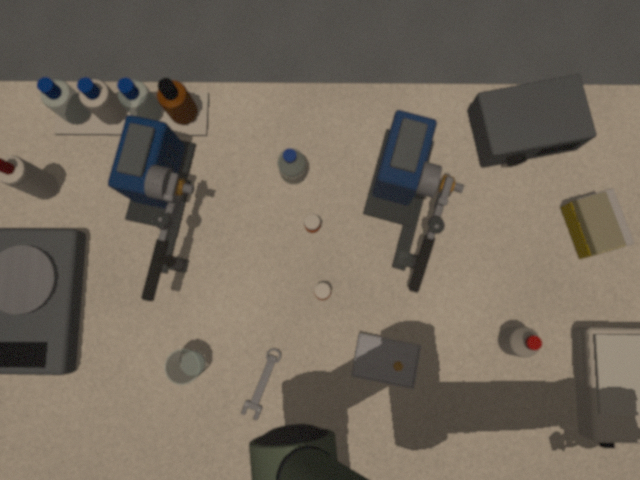

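```bash
python3 - <<'E'
import cv2
a=cv2.imread("pics/a_top.png")[150:330,90:270]; b=cv2.imread("pics/a_scene.png")[220:400,420:600]
cv2.imwrite("pics/a_crop.png",cv2.hconcat([cv2.resize(a,(400,400),interpolation=2),cv2.resize(b,(400,400),interpolation=2)]))
E
```

```text
(no output)
```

View pics/a_crop.png

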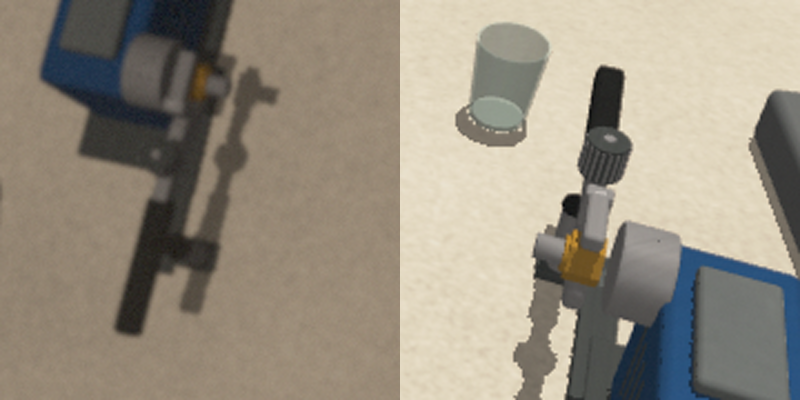

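```bash
cat > h.py <<'E'
import numpy as np
from cell import bot
def ray(n,u,v):
    c=bot.calibration(n);E=c["extrinsics"];d=E[:3,:3].T@np.linalg.inv(c["mtx"])@[u,v,1]
    return -E[:3,:3].T@E[:3,3],d
def atz(n,u,v,z):
    o,d=ray(n,u,v);return o+d*(z-o[2])/d[2]
def tri(p,q):
    (o,d),(o2,d2)=ray("top",*p),ray("scene",*q)
    s=np.linalg.lstsq(np.c_[d,-d2],o2-o,rcond=None)[0]
    a,b=o+d*s[0],o2+d2*s[1];return (a+b)/2,np.linalg.norm(a-b)
E
python3 - <<'E'
from h import *
print(tri((160.7,219.8),(513,287)))
print("top face",atz("scene",514,282.5,.196),atz("scene",512.3,290.7,.181),atz("top",161.,219.5,.19))
print("hand end", atz("top",148.5,298.5,.16), "start",atz("top",162,241,.16))
print("scene handle end", atz("scene",420+610*.45-180,220+68*.45,.16))
# other wrench
print("other roller",tri((435,225),(203,265)), "handle end",tri((415,287),(246,265)))
print("left handle end",tri((148.5,298.5),(514.5,252)))
E
```

```text
(array([0.59511751, 0.2847267 , 0.18772528]), np.float64(0.0006469818610241139))
top face [0.59429492 0.28400654 0.196     ] [0.59613647 0.28481938 0.181     ] [0.5953111  0.28383739 0.19      ]
hand end [0.45143312 0.30811039 0.16      ] start [0.55955371 0.28890997 0.16      ]
scene handle end [0.45281042 0.31211708 0.16      ]
other roller (array([ 0.59678049, -0.2277728 ,  0.14905784]), np.float64(0.0004104051279574322)) handle end (array([ 0.48263347, -0.19524016,  0.0680523 ]), np.float64(0.009723399747681275))
left handle end (array([0.45174809, 0.31139117, 0.15576787]), np.float64(0.003651389635923728))
```

```bash
cat >> h.py <<'E'
from scipy.spatial.transform import Rotation as Rn
def quat(a):
    R=np.c_[[np.cos(a),np.sin(a),0],[0,0,-1],[-np.sin(a),np.cos(a),0]]
    q=Rn.from_matrix(R).as_quat();return [q[3],q[0],q[1],q[2]]
W=np.arctan2(-.0255,.143)
E
python3 - <<'E'
from h import *
q=bot.read_tool_rot();print(Rn.from_quat([q[1],q[2],q[3],q[0]]).as_matrix().round(3))
for s in (1,-1):
  for d in (.6,0,-.7):
    for z in (.30,.168):
      r=bot.solve_ik([.595,.2845,z],quat(W+s*np.pi/2+d));print(s,d,z,None if r is None else np.round(r,2))
E
```

```text
[[ 0.245 -0.     0.969]
 [-0.969 -0.     0.245]
 [ 0.    -1.    -0.   ]]
1 0.6 0.3 [ 0.33  0.51  0.27  1.33  0.   -0.09]
1 0.6 0.168 [ 0.33  0.57  0.03  1.03  0.   -0.09]
1 0 0.3 [0.33 0.51 0.27 1.33 0.   0.51]
1 0 0.168 [0.33 0.57 0.03 1.03 0.   0.51]
1 -0.7 0.3 [0.33 0.51 0.27 1.33 0.   1.21]
1 -0.7 0.168 [0.33 0.57 0.03 1.03 0.   1.21]
-1 0.6 0.3 [0.33 0.51 0.27 1.33 0.   3.05]
-1 0.6 0.168 [0.33 0.57 0.03 1.03 0.   3.05]
-1 0 0.3 [ 0.33  0.51  0.27  1.33  0.   -2.63]
-1 0 0.168 [ 0.33  0.57  0.03  1.03  0.   -2.63]
-1 -0.7 0.3 [ 0.33  0.51  0.27  1.33  0.   -1.93]
-1 -0.7 0.168 [ 0.33  0.57  0.03  1.03  0.   -1.93]
```

```bash
python3 - <<'E'
from h import *
import cv2
p=bot.read_position();bot.move_linear([p[0],p[1],.34],speed=.25)
bot.move_pose([.595,.2845,.33],quat(W+np.pi/2))
bot.set_gripper(.65)
P=bot.read_position();print(P)
im=bot.camera("wrist");cv2.imwrite("pics/b_w.png",im[:,:,::-1])
for t in ["roller","handle","jaw","nut"]:
    print(t,[(r["bbox"],round(r["confidence"],2)) for r in bot.search_frame("wrist",t)][:4])
H=bot.calibration("wrist");q=bot.read_tool_rot()
T=np.eye(4);T[:3,:3]=Rn.from_quat([q[1],q[2],q[3],q[0]]).as_matrix();T[:3,3]=P
np.savez("b.npz",T=T@H["hand_eye"],K=H["mtx"])
C=np.linalg.inv(T@H["hand_eye"])
for z in(.166,.181,.196):
    x=C@[.595,.2845,z,1];u=H["mtx"]@x[:3];print(z,u[:2]/u[2])
print(bot.read_clock())
E
```

```text
[0.59503955 0.28439257 0.32998472]
roller []
handle [([297.8, 2.1, 44.8, 335.8], 0.79)]
jaw [([304.2, 257.4, 25.8, 80.1], 0.63)]
nut [([299.4, 280.4, 32.4, 38.4], 0.89)]
0.166 [320.7855936  213.22548327]
0.181 [320.83650308 217.57651851]
0.196 [320.89262178 222.37276516]
5.2667
```

View pics/b_w.png

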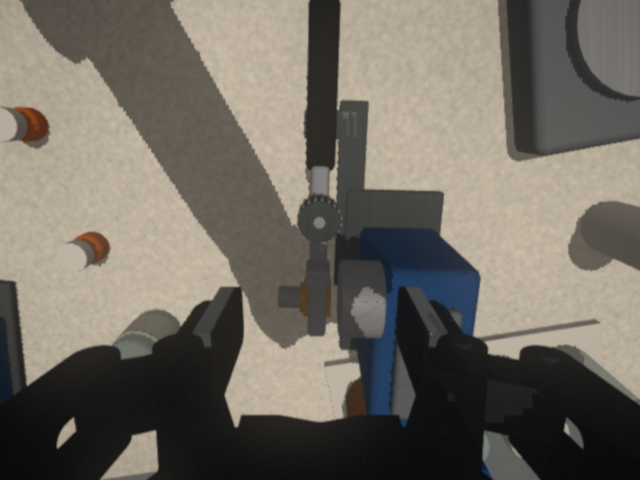

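```bash
python3 - <<'E'
from h import *
import cv2
X=np.array([.5948,.2833])
bot.move_pose([*X,.26],quat(W+np.pi/2+.6))
bot.set_gripper(.58)
print("hit",bot.move_linear([*X,.164],speed=.12,until_force=8))
print(bot.read_position())
im=bot.camera("wrist");cv2.imwrite("pics/c_w.png",im[:,:,::-1])
cv2.imwrite("pics/c_s.png",cv2.resize(bot.camera("scene")[200:400,400:640,::-1],(720,600)))
print(bot.read_ft_force(),bot.read_clock())
E
```

```text
hit False
[0.59538992 0.28351503 0.16485648]
[-0.95682727 -0.68804086 -0.28316101] 7.175
```

View pics/c_w.png

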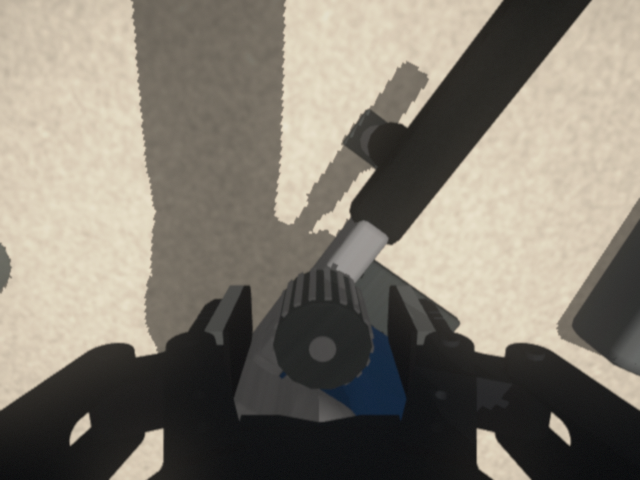

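View pics/c_s.png

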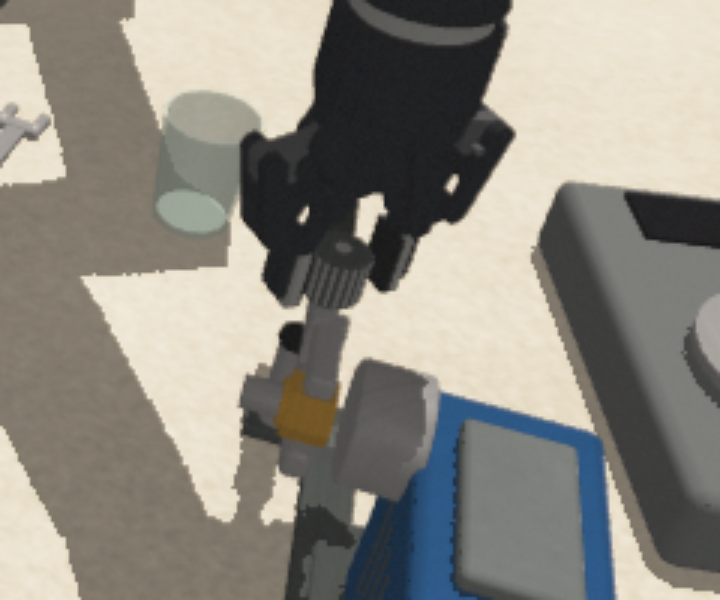

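```bash
python3 - <<'E'
from h import *
import cv2
bot.set_gripper(.1,grasp_force=28)
print("w",bot.read_gripper_width(),bot.read_position().round(4),bot.read_ft_force().round(1),bot.read_clock())
j=np.array(bot.read_joint_positions());j0=j[5]
for k in range(1,8):
    j[5]=j0+.16*k;bot.goto_joints(j)
    print(k,np.round(bot.read_moment(),2),np.round(bot.read_ft_force(),1),round(bot.read_gripper_width(),3),bot.read_position().round(4))
im=bot.camera("wrist");cv2.imwrite("pics/d_w.png",im[:,:,::-1])
cv2.imwrite("pics/d_s.png",cv2.resize(bot.camera("scene")[200:400,400:640,::-1],(720,600)))
print(bot.read_clock())
E
```

```text
w 0.341864256418473 [0.5949 0.2841 0.1649] [-1.4  2.   3.7] 7.475
1 [ 0.05  0.05 -0.14] [-0.4  1.   1.7] 0.342 [0.5949 0.2841 0.1649]
2 [ 0.1   0.09 -0.16] [-0.7 -0.4  1.1] 0.343 [0.5949 0.2841 0.1649]
3 [-0.06  0.1  -0.19] [-0.9  0.5  0.7] 0.341 [0.5949 0.284  0.1649]
4 [-0.1   0.15 -0.11] [-1.3 -0.1  1.7] 0.345 [0.5949 0.2839 0.1649]
5 [-0.28  0.15 -0.16] [-1.1 -1.1  1.9] 0.341 [0.5949 0.2839 0.1649]
6 [-0.44  0.27  0.29] [-1.3 -2.   3.1] 0.344 [0.5949 0.2838 0.165 ]
7 [-0.81  0.06  0.36] [-0.5 -4.6  2.5] 0.339 [0.5951 0.2835 0.1649]
9.5
```

View pics/d_w.png

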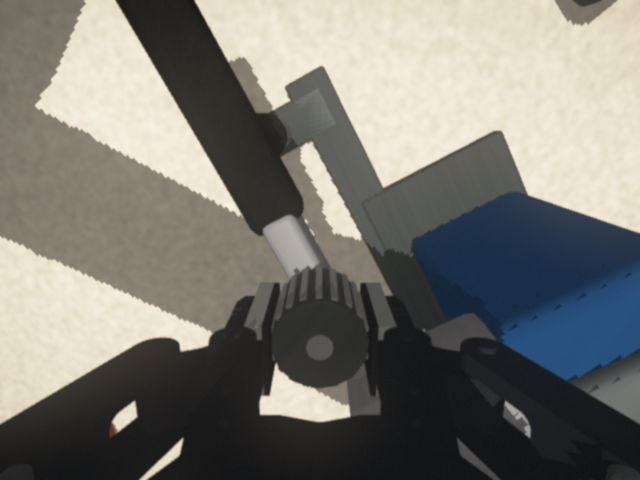

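View pics/d_s.png

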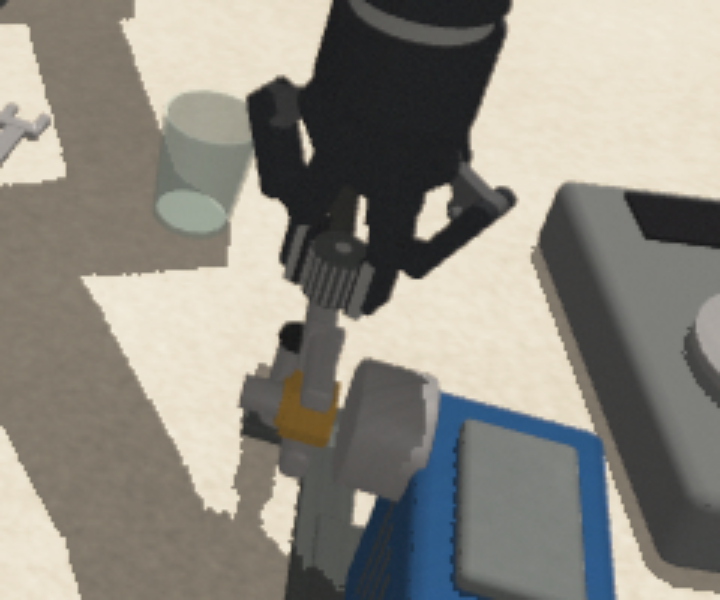

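```bash
python3 - <<'E'
from h import *
import cv2
bot.set_gripper(.46)
print(bot.read_moment().round(2),bot.read_ft_force().round(1))
p=bot.read_position();bot.move_linear([.5950,.2837,.215],speed=.15)
print(bot.read_moment().round(2),bot.read_ft_force().round(1))
bot.move_pose([.5950,.2837,.215],quat(W+np.pi/2+.6))
im=bot.camera("wrist");cv2.imwrite("pics/e_w.png",im[:,:,::-1])
cv2.imwrite("pics/e_s.png",cv2.resize(bot.camera("scene")[200:400,400:640,::-1],(720,600)))
print("hit",bot.move_linear([.5950,.2837,.164],speed=.12,until_force=8))
bot.set_gripper(.1,grasp_force=28)
print("w",bot.read_gripper_width(),bot.read_position().round(4),bot.read_moment().round(2),bot.read_ft_force().round(1),bot.read_clock())
j=np.array(bot.read_joint_positions());j0=j[5]
for k in range(1,7):
    j[5]=j0+.12*k;bot.goto_joints(j)
    print(k,np.round(bot.read_moment(),2),np.round(bot.read_ft_force(),1),round(bot.read_gripper_width(),3),bot.read_position().round(4))
bot.set_gripper(.46)
bot.move_linear([.5950,.2837,.26],speed=.15)
cv2.imwrite("pics/f_s.png",cv2.resize(bot.camera("scene")[200:400,400:640,::-1],(720,600)))
print(bot.read_clock())
E
```

```text
[ 0.05 -0.07  0.02] [ 0.5 -0.7 -0.2]
[ 0.03 -0.03  0.01] [-1.3  0.5 -0.6]
hit False
w 0.34109107657892523 [0.5955 0.2844 0.1652] [ 0.36  0.17 -0.02] [-0.9  1.9  2.6] 12.2
1 [-0.06  0.01  0.36] [-0.4  0.1 -1.6] 0.345 [0.5955 0.2843 0.1653]
2 [-0.16  0.1   0.38] [-1.1 -2.1 -1.2] 0.339 [0.5955 0.2842 0.1653]
3 [-0.27  0.05  0.32] [ 0.3 -0.3 -0.3] 0.338 [0.5957 0.2841 0.1654]
4 [-0.51 -0.06  0.33] [-0.3 -2.8 -0.2] 0.347 [0.5958 0.284  0.1654]
5 [-0.78 -0.19  0.41] [ 0.9 -4.1 -0.1] 0.342 [0.5958 0.2838 0.1654]
6 [-1.09 -0.23  0.39] [ 0.8 -5.6 -0.2] 0.343 [0.5958 0.2837 0.1654]
14.8
```

View pics/f_s.png

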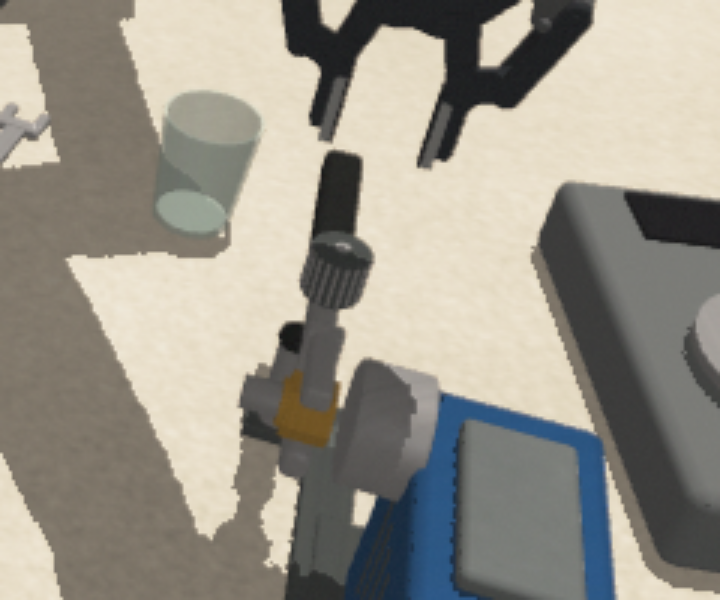

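```bash
python3 - <<'E'
from h import *
import cv2
d=np.array([.980,-.197]);r=np.array([.5952,.2838]);h=r-.115*d
print(h,np.linalg.norm(h))
Q=quat(W+np.pi/2)
bot.move_pose([*h,.26],Q)
bot.set_gripper(0.0)
bot.move_linear([*h,.172],speed=.12)
im=bot.camera("wrist");cv2.imwrite("pics/g_w.png",im[:,:,::-1])
cv2.imwrite("pics/g_s.png",cv2.resize(bot.camera("scene")[200:400,400:640,::-1],(720,600)))
print(bot.read_position(),bot.read_ft_force().round(1),bot.read_clock())
E
```

```text
[0.4825   0.306455] 0.5715950638563982
[0.48319418 0.30679052 0.17302841] [ 0.1 -0.5  0.1] 16.775
```

View pics/g_w.png

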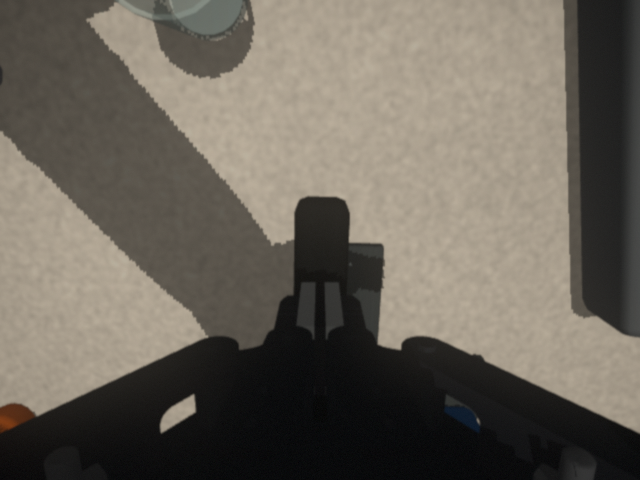

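View pics/g_s.png

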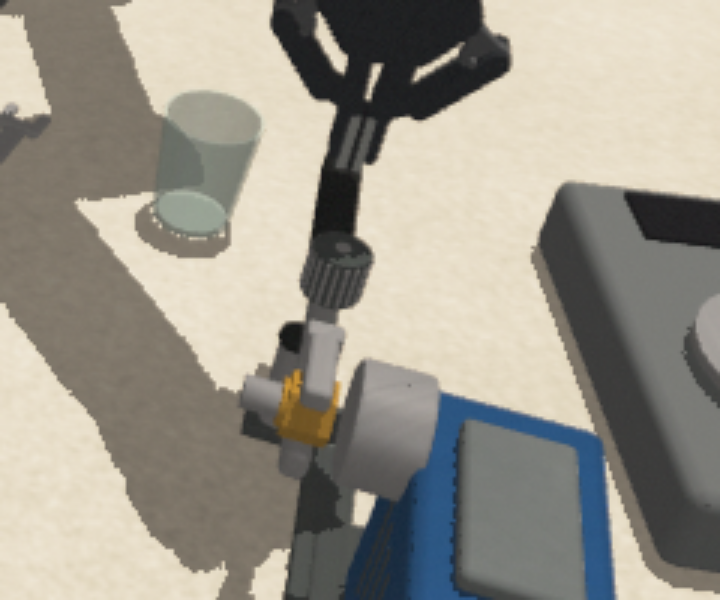

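```bash
python3 - <<'E'
import cv2
o=[cv2.resize(cv2.imread(f"pics/{n}_s.png")[290:490,220:400],(260,290*1),interpolation=2) for n in "cdg"]
cv2.imwrite("pics/cmp.png",cv2.hconcat(o))
E
```

```text
(no output)
```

View pics/cmp.png

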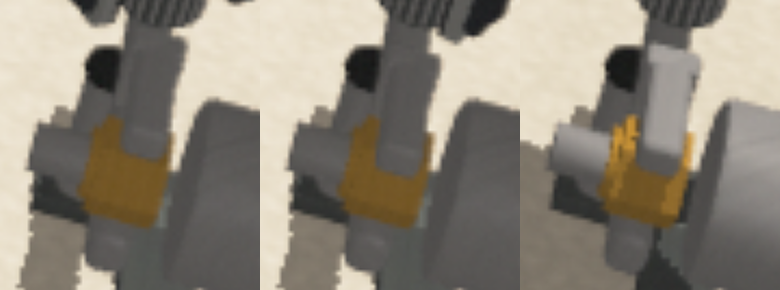

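```bash
python3 - <<'E'
from h import *
import cv2
d=np.array([.980,-.197]);h=np.array([.4832,.3066])
p1=h+.004*d
hit=bot.move_linear([*p1,.135],speed=.06,until_force=20);print(hit,bot.read_position().round(4),bot.read_ft_force().round(1))
if not hit:
    p2=h+.011*d
    hit=bot.move_linear([*p2,.078],speed=.05,until_force=15);print(hit,bot.read_position().round(4),bot.read_ft_force().round(1))
cv2.imwrite("pics/h_s.png",cv2.resize(bot.camera("scene")[200:400,400:640,::-1],(720,600)))
print(bot.read_clock())
E
```

```text
False [0.4871 0.3056 0.1348] [ 0.1 -0.1  0.2]
True [0.4926 0.3047 0.0882] [-2.5 -1.2  9.1]
18.4917
```

View pics/h_s.png

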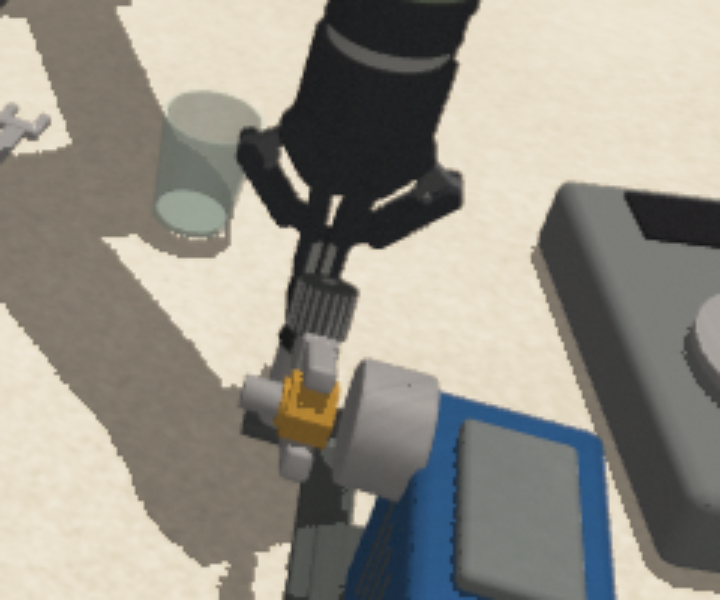

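```bash
python3 - <<'E'
from h import *
import cv2
p=bot.read_position();print(bot.read_ft_force().round(1))
print(bot.move_linear([p[0]+.001,p[1],.080],speed=.03,until_force=15),bot.read_position().round(4),bot.read_ft_force().round(1))
p=bot.read_position()
bot.move_linear([p[0],p[1],.26],speed=.15)
bot.wait(.5)
cv2.imwrite("pics/i_s.png",cv2.resize(bot.camera("scene")[200:400,400:640,::-1],(720,600)))
im=bot.camera("top");cv2.imwrite("pics/i_t.png",cv2.resize(im[120:320,60:300,::-1],(720,600)))
print(bot.read_ft_force().round(1),bot.read_clock())
E
```

```text
[-2.4 -0.5  9.9]
True [0.4926 0.3046 0.0881] [-3.1 -0.8  9.9]
[0.  0.4 0.3] 20.6
```

View pics/i_s.png

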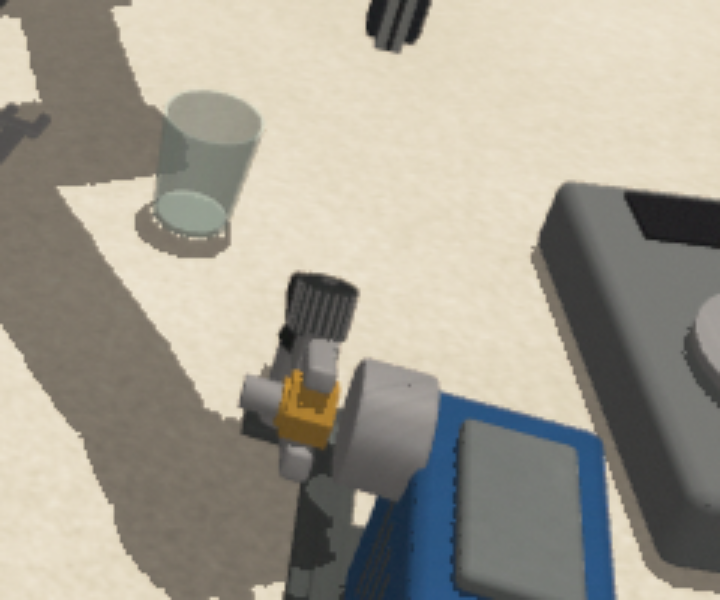

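```bash
python3 - <<'E'
import cv2
o=[cv2.resize(cv2.imread(f"pics/{n}_s.png")[290:490,220:400],(390,435),interpolation=2) for n in "gi"]
cv2.imwrite("pics/cmp2.png",cv2.hconcat(o))
E
```

```text
(no output)
```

View pics/cmp2.png

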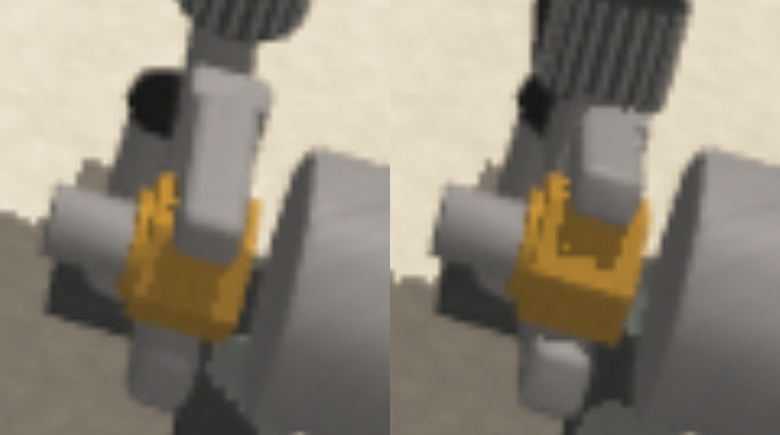

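View pics/i_t.png

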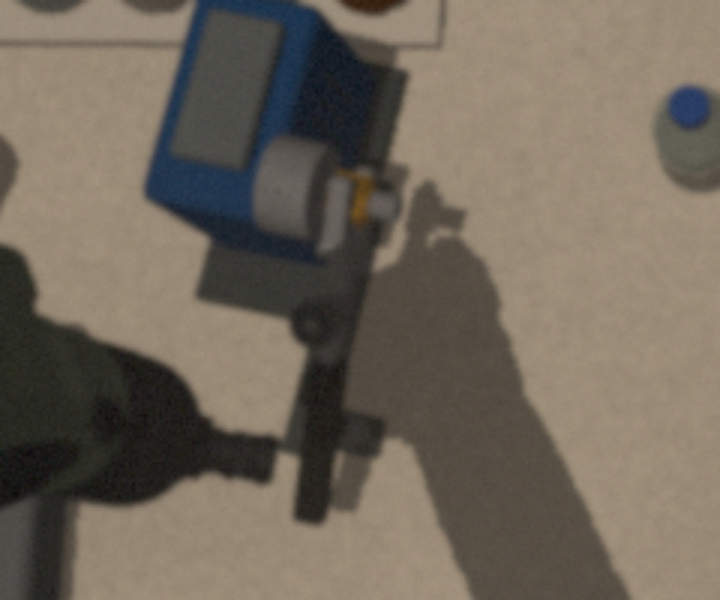

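The nut's facets at around (575,270) in the comparison crop have visibly turned with the wrench. The jaw is still on its flat, the handle is down on its post, and the gripper is clear of everything.

```bash
python3 -c "
from cell import bot
bot.close_job();print(bot.read_clock())"
```

```text
the job is handed in; nothing more can be done
the job is handed in; nothing more can be done
```

I closed the jaw on the level wrench's nut, tightened the nut by pushing the handle down to its stop, let go and handed the job in at about 21 s of the 48 s allowed.

- **Which wrench:** the open one is on the +y pump. Triangulation put its handle end at about 0.156 m; the other wrench's was at about 0.07 m.
- **Closing the jaw:** one clockwise twist of 1.12 rad closed it. The twisting moment jumped after about 0.8 to 0.96 rad. A second pinch then slipped at about 0.36 N m from its first step, so the worm was at its end. Pictures show the jaw about 8 mm lower, with the handle still level.
- **Tightening:** I pushed the handle down with shut fingers until they met a firm stop. The fingertips were then at 0.088 m, about 72 mm below the handle's starting height. A second push gave no further travel.
- **Last checks:** the pictures show the nut turned with the wrench, the jaw on its flat and the handle down. The gripper was clear of everything, with the force reading near zero.
- **What disagreed:**
  - The final height is 3 mm above the nominal stop, which I put down to measurement error.
  - The moment reading during the first twist had the opposite sign to what I expected until the jaw closed.
  - The nut angle and jaw gap were only judged from pictures, not measured.

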